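# Mirror the row of tape rolls on the dispenser stand

## Task

The next packer is left-handed and wants the tapes the other way round: move the four tape rolls with their axles from the grey storage stand to the blue dispenser stand, in reverse order, so that the roll now hanging at the left end goes into the right-hand end bay, and so on. Hang each roll with both ends of its axle resting down in the two forks of its bay, one roll to a bay.

Things in the scene. Friction and masses are not known exactly. Their poses are not given: they have to be found in the camera images.
- white_roll: large white roll of tape (92 mm across, 24 mm wide) on its own steel axle, 10 mm thick and 84 mm long, that sticks out equally on both sides; it hangs upright on the axle. Origin: middle of the axle, which is also the middle of the roll. y axis: along the axle; the roll and axle may turn about it. Loose, under 0.25 kg.
- brown_roll: brown roll of parcel tape (80 mm across, 40 mm wide) on its own steel axle, 10 mm thick and 84 mm long, that sticks out equally on both sides; it hangs upright on the axle. Origin: middle of the axle, which is also the middle of the roll. y axis: along the axle; the roll and axle may turn about it. Loose, under 0.25 kg.
- small_white_roll: small white roll of tape (48 mm across, 19 mm wide) on its own steel axle, 10 mm thick and 84 mm long, that sticks out equally on both sides; it hangs upright on the axle. Origin: middle of the axle, which is also the middle of the roll. y axis: along the axle; the roll and axle may turn about it. Loose, under 0.25 kg.
- small_black_roll: small black roll of tape (48 mm across, 19 mm wide) on its own steel axle, 10 mm thick and 84 mm long, that sticks out equally on both sides; it hangs upright on the axle. Origin: middle of the axle, which is also the middle of the roll. y axis: along the axle; the roll and axle may turn about it. Loose, under 0.25 kg.
- white_bracket: bare steel bracket, fixed on the grey storage stand, in which the white roll hangs at the start: two upright V forks 5 mm thick, 60 mm clear between them, tips 65 mm above the bench (grip a roll above that, across its width). Origin: on the bench under its middle; y: along the row, left; a hanging axle's centre is 60 mm above it.
- brown_bracket: bare steel bracket, fixed on the grey storage stand, in which the brown roll hangs at the start: two upright V forks 5 mm thick, 60 mm clear between them, tips 65 mm above the bench (grip a roll above that, across its width). Origin: on the bench under its middle; y: along the row, left; a hanging axle's centre is 60 mm above it.
- small_white_bracket: bare steel bracket, fixed on the grey storage stand, in which the small white roll hangs at the start: two upright V forks 5 mm thick, 60 mm clear between them, tips 65 mm above the bench (grip a roll above that, across its width). Origin: on the bench under its middle; y: along the row, left; a hanging axle's centre is 60 mm above it.
- small_black_bracket: bare steel bracket, fixed on the grey storage stand, in which the small black roll hangs at the start: two upright V forks 5 mm thick, 60 mm clear between them, tips 65 mm above the bench (grip a roll above that, across its width). Origin: on the bench under its middle; y: along the row, left; a hanging axle's centre is 60 mm above it.
- storage_stand: low grey plate, 100 mm deep and 372 mm long, with the four bare steel brackets in a row on it at y = +138, +46, -46, -138 mm, all full at the start; in front of or behind the blue stand. Fixed. Origin: middle of the underside, on the bench; y: along the row, positive to the robot's left (turned under 0.2 rad). 
- dispenser_stand: blue plate, 100 x 372 mm, metal forks, 39 mm toothed tear bar on the robot's side. Fixed. Origin: middle of the underside, on the bench; y: along the row, positive to the robot's left (turned under 0.2 rad). Four bays at y = +138, +46, -46, -138 mm, x = 0, each with V forks like the brackets', 45 degree sides, 23 mm wide at the mouth: an axle let down within 8 mm slides to 60 mm above the bench.

How it is judged:
By the outcome, as a careful person would: the job done as asked, in the order asked, and still so for the second after the job is handed in, with the robot touching nothing.
It also fails if it takes over 106 s, if anything falls off the work surface, if the arm or the gripper's body presses on something with over 40 N, if the wrist force passes 120 N, or if a joint passes its speed limit or range.

## Robot

A 6-joint arm with a two-finger parallel gripper is mounted at the origin on a cart in front of the work surface, level with it; the furniture and walls round the work are solid. World frame = base frame: x ahead of the robot, y to its left, z up, the work surface at z = 0. Lengths are in m, angles in degrees, forces in N, time in s.
With the tool pointing down it reaches from about 0.25 to 0.725 m from the base axis. Payload 9.7 kg.
Tool frame: the origin (TCP) lies midway between the tips of the shut fingers; the grasp point (between the pads) lies 19 mm behind it; z points along the fingers, y is the line along which they close (so a half turn about z gives the same grasp; the last joint's range is limited). The gripper opens to 85 mm and grips with 20 to 120 N. Pads are 22 mm wide; open, the fingers measure 114 mm over their backs; the gripper's body (76 mm by 85 mm) begins 54 mm behind the grasp point. The pads swing forward as they close: fully open they stand 13 mm farther back than shut.
Start: joints at [-63.083, 4.979, 10.078, 95.1, 0, 90], TCP at [0.249, -0.49, 0.191] pointing down, gripper open.
Joint ranges: [-179.16, 179.16], [-48.56, 103.87], [-65.8, 70.77], [-126.05, 130.52], [-82.76, 87.17], [-180, 180]. Speed limits (degrees/s): [127.2, 127.2, 147.25, 180, 180, 180].

## Interface

Orientations are given as [roll, pitch, yaw] about the fixed x, y, z axes, in that order (R = Rz(yaw) Ry(pitch) Rx(roll)).
In Python, from workcell import * gives the robot as it stands.
- The arm moves only by the tool servo_tool, never from a script. Its argument "moves" is a list of rows, each a list of 4 numbers: the shift along the world's x, y, z in parts of the range, where 1.0 means 500 mm, then the turn about the world's z in normalised numbers (1 is 180 degrees). A call has 1 to 20 rows; each row is the pose to reach, as a shift and turn from the pose commanded when the call began; what a row does not reach only later rows make up. A row lasts 1/12 s, in which the tool goes at most 41.7 mm and 7.16 degrees, less where a joint would pass 70% of its speed; a pose out of reach is approached as far as the arm can. Shift and turn numbers lie between -1 and 1, and a call with a number outside is refused. A call with a gripper value outside its range is refused whole. "claw" is the closure, from 0 (fully open) to 1 (shut), set as the call begins (left out, the last holds). The fingers move at their own pace and stop on an object; "force" is the grip in N (left out, the last holds). Time passes only in rows, so rows that repeat a pose let the fingers close. It gives the time, the measured TCP pose, the force, the opening and the grip force at its end, in the units of the state.
- get_obs(): the state, without advancing time (a new reading comes with each control period).
- camera(name): name is "scene" or "top" or "wrist"; returns the picture (420x560x3 uint8, red, green, blue); there is no depth.
- get_calibration(name): a dict with "fx", "fy", "cx", "cy" (pixels), "rvec" (rotation vector, rad) and "tvec" (3), from world to camera coordinates, as OpenCV has them; the wrist camera has in their place "tool_from_camera" (4x4, takes a point from camera to tool coordinates, whose origin is the TCP and whose axes are the flange's). Camera axes: x right, y down, z forward; pixel columns grow to the right and rows downward; lengths in m; the calibration is good to about 2 mm. A picture is of the moment at which its call begins: read the wrist's pose just before it. get_calibration takes no time and is no camera call.
- job_done(): hands the job in; it is judged then, once.
The state is a dict: "time": time; "q": joint angles; "qd": joint speeds; "joint_efforts": joint torques, N m; "ee_pos": TCP position; "tcp_rot": TCP orientation; "wrist_force": force on the tool from outside, world axes, zero at the start; "torque": the same for the moment, N m; "opening": finger opening in m; "grasp_force": force on a finger pad.
Only numpy, scipy, OpenCV 4.12 (cv2) and the standard library are available. Lean on these libraries where they do the work, as an engineer would, in place of code of your own. Each camera call takes 0.05 s, during which the arm holds its last target. There are 200 camera calls.

## Working session

There is one attempt and no reset: what is moved stays moved. The work goes in short steps, Python scripts to look and compute and a tool call to move; the robot and the scene stay as the last step left them, time stands still between calls to the robot, and variables do not carry over. Pictures are saved under pics/ and viewed, at most 14 in all, crops included, and the job is handed in when it is done.

Besides the shell and the picture viewer there is one more tool, called after "Call:" by a JSON object that holds its "api" and its "payload". servo_tool: Moves the arm, as the interface text tells. Its arguments: {"type":"object","properties":{"moves":{"type":"array","items":{"type":"array","items":{"type":"number"}}},"claw":{"type":"number"},"force":{"type":"number"}},"required":["moves"]}

```bash
mkdir -p pics
python3 - <<'E'
from workcell import *
import cv2
for n in("scene","top"):
    cv2.imwrite(f"pics/{n}0.png",camera(n)[:,:,::-1]); print(n,get_calibration(n))
o=get_obs(); print(o)
print(get_calibration("wrist"))
E
```

```text
scene {'fx': 440.93962793706396, 'fy': 440.93962793706396, 'cx': 277.0252564656599, 'cy': 215.4311907359491, 'rvec': array([ 0.92092348, -2.12007156,  1.41185992]), 'tvec': array([0.42500208, 0.21920887, 0.60523884])}
top {'fx': 452.67204650000866, 'fy': 452.67204650000866, 'cx': 281.8499687559809, 'cy': 203.82976426740584, 'rvec': array([ 2.10669513, -2.12120975,  0.20741627]), 'tvec': array([0.04998297, 0.5469262 , 0.86152968])}
{'time': 0.1, 'q': array([-6.30830636e+01,  5.00751019e+00,  1.00381690e+01,  9.51003785e+01,
        7.80327792e-04,  9.00000270e+01]), 'qd': array([ 0.02176824,  0.00492422,  0.2415819 , -0.02251139, -0.01036332,
       -0.00194313]), 'joint_efforts': array([-2.82153524e-04, -5.21562195e+01,  4.65653300e+01,  1.59933855e-02,
        4.54674046e-05,  3.07459095e-05]), 'ee_pos': array([ 0.24886755, -0.49017579,  0.19065082]), 'tcp_rot': array([-1.79930280e+02, -7.80294378e-04,  2.69169085e+01]), 'wrist_force': array([ 0.31212875, -0.92118631,  0.3791364 ]), 'torque': array([-0.03392218,  0.02903298,  0.03192314]), 'grasp_force': 0.0, 'opening': 0.08545624187692147}
{'fx': 362.5945279400649, 'fy': 362.5945279400649, 'cx': 279.4085644319753, 'cy': 206.3526030891465, 'tool_from_camera': array([[-2.58408933e-05, -9.46988111e-01, -3.21268606e-01,
         8.40592907e-02],
       [ 9.99999756e-01,  1.99874411e-04, -6.69594146e-04,
         3.40320437e-04],
       [ 6.98311069e-04, -3.21268545e-01,  9.46987874e-01,
        -1.81515595e-01],
       [ 0.00000000e+00,  0.00000000e+00,  0.00000000e+00,
         1.00000000e+00]])}
```

View pics/top0.png

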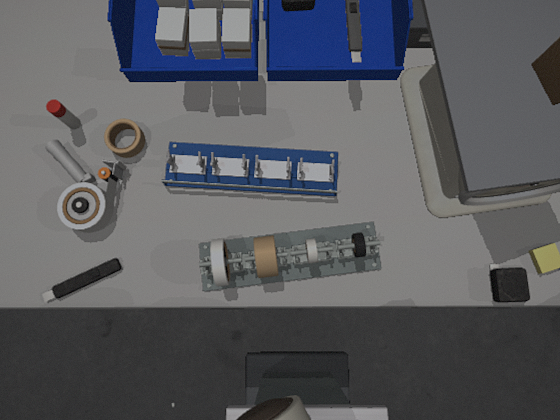

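View pics/scene0.png

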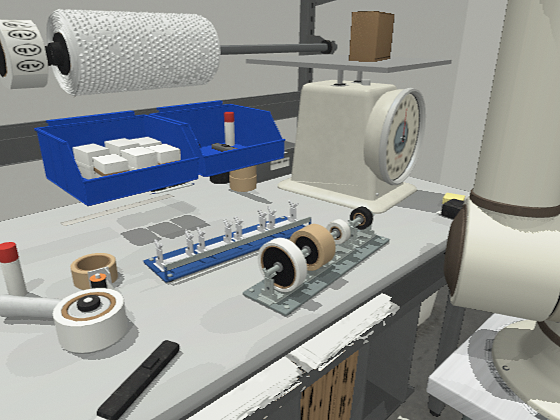

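Top view: the blue stand is the far one (corners about (170,143), (338,153), (336,195), (165,187)). The grey stand is the near one, and its rolls run white (218,262), brown (265,255), small white (312,250), black (358,245) from left to right. I'll enlarge this to get precise corners.

Run:
```python
import cv2
a=cv2.imread("pics/top0.png")[135:297,158:388]
cv2.imwrite("pics/crop0.png",cv2.resize(a,None,fx=3.4,fy=3.4,interpolation=cv2.INTER_CUBIC))
```

```text
(no output)
```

View pics/crop0.png

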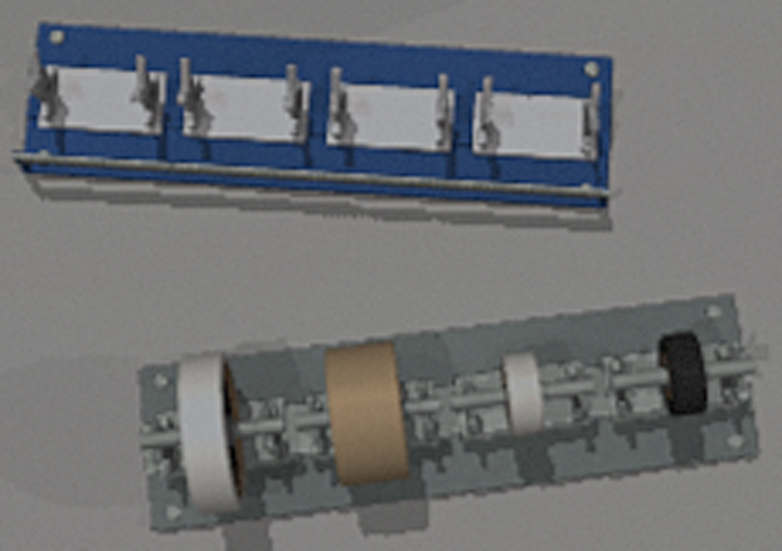

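```bash
cat > h.py <<'E'
import numpy as np, cv2
from scipy.optimize import least_squares
from workcell import *
def proj(n,P):
    c=get_calibration(n); K=np.array([[c["fx"],0,c["cx"]],[0,c["fy"],c["cy"]],[0,0,1]])
    return cv2.projectPoints(np.array(P,float),c["rvec"],c["tvec"],K,None)[0][:,0]
def W(s,P):
    x,y,a=s; P=np.array(P,float); R=np.array([[np.cos(a),-np.sin(a)],[np.sin(a),np.cos(a)]])
    return np.c_[P[:,:2]@R.T+[x,y],P[:,2]]
E
python3 - <<'E'
from h import *
C=[(.05,.186),(.05,-.186),(-.05,-.186),(-.05,.186)]
obs={"blue":[(38,23),(612,58),(607,207),(25,168)],"grey":[(138,368),(733,295),(758,458),(152,530)]}
for z in (.004,.008):
  S={}
  for n,o in obs.items():
    px=np.array(o)/3.4+[158,135]
    P=[(a,b,z) for a,b in C]
    r=least_squares(lambda s:(proj("top",W(s,P))-px).ravel(),[.45,0.1,0],loss="soft_l1")
    print(z,n,r.x,np.round(r.fun.reshape(-1,2),1).tolist()); S[n]=r.x
im={n:cv2.imread(f"pics/{n}0.png") for n in("top","scene")}
for n in im:
  im[n]=cv2.resize(im[n],None,fx=3,fy=3,interpolation=cv2.INTER_CUBIC)
  for s in S.values():
    for y in (.138,.046,-.046,-.138):
      p=proj(n,W(s,[(0,y-.042,.06),(0,y+.042,.06)]))
      cv2.line(im[n],*[tuple(int(v) for v in q*3+1) for q in p],(0,0,255),1)
    p=proj(n,W(s,[(a,b,.006) for a,b in C])); cv2.polylines(im[n],[np.int32(p*3+1)],True,(0,255,255),1)
cv2.imwrite("pics/ov.png",np.vstack([cv2.resize(im["top"][405:890,470:1165],(700,488))[:,:], ])) 
cv2.imwrite("pics/ov2.png",im["scene"][570:950,400:1190])
for n,s in S.items():
  print(n,np.round(W(s,[(0,y,.06) for y in (.138,.046,-.046,-.138)]),4).tolist(),np.degrees(s[2]))
E
```

```text
0.004 blue [ 0.63699552  0.11101961 -0.07237635] [[0.5, -0.5], [0.4, -0.5], [-0.1, 0.2], [-1.0, 0.8]]
0.004 grey [0.44597159 0.03167837 0.11272516] [[0.1, -0.2], [-0.1, 0.4], [0.2, -0.3], [-0.1, 0.2]]
0.008 blue [ 0.63592014  0.11090352 -0.07280401] [[0.1, -0.7], [0.7, -0.5], [0.2, 0.3], [-1.5, 0.8]]
0.008 grey [0.44567252 0.03170366 0.11277098] [[-0.3, -0.3], [0.2, 0.2], [0.6, -0.3], [-0.4, 0.3]]
blue [[0.646, 0.2485, 0.06], [0.6393, 0.1568, 0.06], [0.6326, 0.065, 0.06], [0.6259, -0.0267, 0.06]] -4.171362292428364
grey [[0.4301, 0.1688, 0.06], [0.4405, 0.0774, 0.06], [0.4508, -0.014, 0.06], [0.4612, -0.1054, 0.06]] 6.4613010863308125
```

View pics/ov.png

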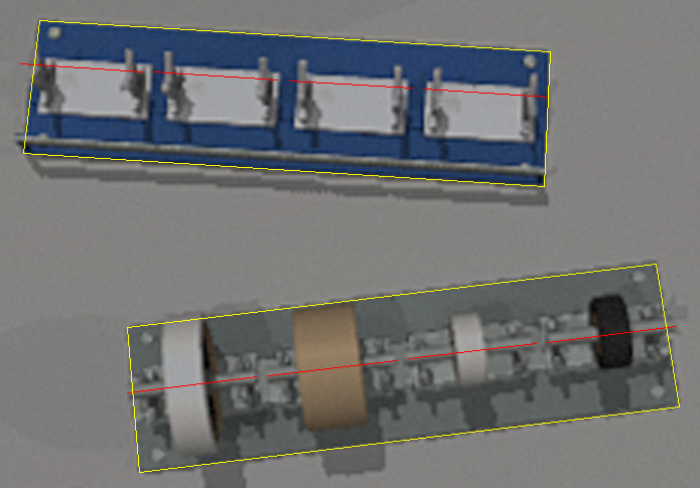

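View pics/ov2.png

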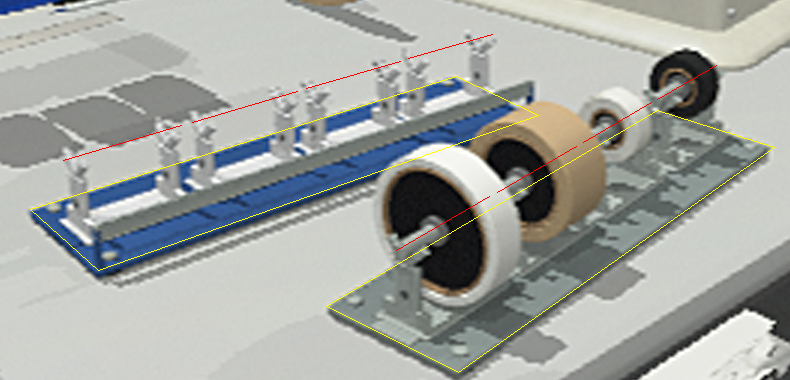

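The overlay in both cameras agrees with the axles and forks to 1–2 px, about 3 mm. The black roll (right end) goes first, to the left-end bay.

Careful with the scale: shifts go in shares of 500 mm and turns go in shares of 180 degrees. That gives: 38.5 cm is 0.77, 21.2 cm is 0.424, -0.15 rad is -0.0477.

Call:
{"api": "servo_tool", "payload": {"moves": [[0.02,0.04,0,-0.0095],[0.064,0.116,0,-0.0223],[0.106,0.192,0,-0.035],[0.148,0.27,0,-0.0477],[0.19,0.346,0,-0.0605],[0.234,0.424,0,-0.0732],[0.276,0.5,0,-0.0859],[0.318,0.578,0,-0.0987],[0.36,0.654,0,-0.105],[0.402,0.732,-0.02,-0.1136],[0.424,0.77,-0.04,-0.1136],[0.424,0.77,-0.06,-0.1136],[0.424,0.77,-0.06,-0.1136],[0.424,0.77,-0.06,-0.1136]], "claw": 0.3, "force": 50}}

```text
time: 1.27
ee_pos: [0.4604, -0.1053, 0.1607]
tcp_rot: [-180.0, 0.1, 6.5]
wrist_force: [-0.1, 0.4, -0.3]
opening: 0.0598
grasp_force: 0.0
```

```bash
cat > look.py <<'E'
import sys
from h import *
o=get_obs(); print(o["time"],o["ee_pos"],o["tcp_rot"],o["wrist_force"],o["opening"],o["q"])
a=[cv2.resize(camera(n)[:,:,::-1],(400,300)) if n!="none" else 0 for n in sys.argv[2:]]
cv2.imwrite(f"pics/{sys.argv[1]}.png",np.hstack(a))
E
python3 look.py a1 wrist scene
```

```text
1.2667 [ 0.46040138 -0.10528988  0.16073827] [-1.79983929e+02  1.00536259e-01  6.53417472e+00] [-0.12141968  0.40668737 -0.31919567] 0.05976339101235408 [-1.28689871e+01 -6.05481031e+00 -4.26555175e+00  9.18894238e+01
 -1.82412137e-02  1.60596868e+02]
```

View pics/a1.png

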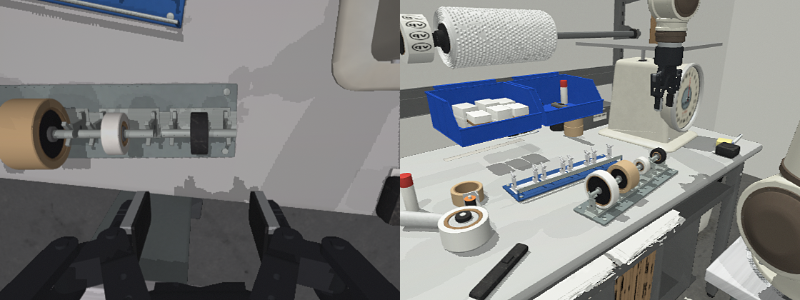

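The wrist view shows the tool over the right part of the grey stand, with rolls and forks clear. Joint 6 is at 160° and would run past its range at the left bays, so I'll take the half-turned grasp.

Converted, 2.34 rad is 0.7448.

Call:
{"api": "servo_tool", "payload": {"moves": [[0,0,0,0.0191],[0,0,0,0.0573],[0,0,0,0.0955],[0,0,0,0.1337],[0,0,0,0.1719],[0,0,0,0.2101],[0,0,0,0.2483],[0,0,0,0.2865],[0,0,0,0.3247],[0,0,0,0.3629],[0,0,0,0.4011],[0,0,0,0.4393],[0,0,0,0.4775],[0,0,0,0.5157],[0,0,0,0.5539],[0,0,0,0.5921],[0,0,0,0.6303],[0,0,0,0.6685],[0,0,0,0.7066],[0,0,0,0.7448]]}}

```text
time: 3.03
ee_pos: [0.4607, -0.107, 0.1623]
tcp_rot: [180.0, 0.1, 140.7]
wrist_force: [0.1, -0.4, -0.9]
opening: 0.0599
grasp_force: 0.0
```

Converted, -5.5 cm is -0.11, -4 cm is -0.08, 0.8 rad is 0.2546.

Call:
{"api": "servo_tool", "payload": {"moves": [[0,0,0,0.0382],[0,0,0,0.0764],[0,0,0,0.1146],[0,0,0,0.1528],[0,0,0,0.191],[0,0,0,0.2292],[0,0,0,0.2546],[0,0,-0.04,0.2546],[0,0,-0.08,0.2546],[0,0,-0.11,0.2546],[0,0,-0.11,0.2546]]}}

```text
time: 3.95
ee_pos: [0.4594, -0.1066, 0.1042]
tcp_rot: [179.9, -0.2, -173.8]
wrist_force: [-0.4, 0.6, 0.2]
opening: 0.0597
grasp_force: 0.0
```

```bash
python3 look.py a2 wrist scene
```

```text
3.95 [ 0.45939607 -0.10656706  0.10422623] [ 1.79947608e+02 -1.68484906e-01 -1.73773821e+02] [-0.40910241  0.61055914  0.1928997 ] 0.059679872470804855 [-1.30557716e+01 -6.42370569e+00 -1.08380570e+01  8.57619833e+01
 -6.18317505e-03 -1.92818640e+01]
```

View pics/a2.png

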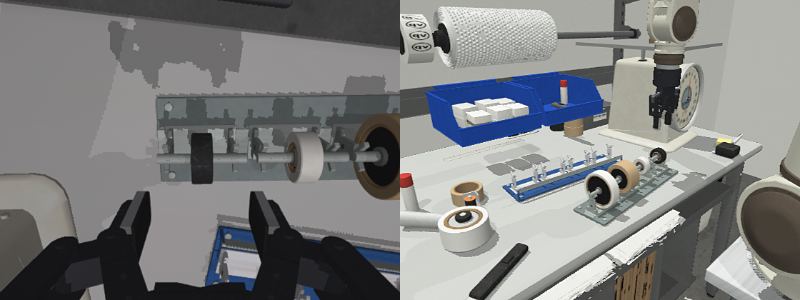

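```bash
cat >> h.py <<'E'
from scipy.spatial.transform import Rotation as Ro
def wray(uv,z,pos,rot):
    c=get_calibration("wrist"); T=np.eye(4); T[:3,:3]=Ro.from_euler("xyz",rot,degrees=True).as_matrix(); T[:3,3]=pos
    T=T@c["tool_from_camera"]; d=T[:3,:3]@[(uv[0]-c["cx"])/c["fx"],(uv[1]-c["cy"])/c["fy"],1]
    return T[:3,3]+d*(z-T[2,3])/d[2]
E
python3 -c "
from h import *
p=[.45939607,-.10656706,.10422623];r=[179.9476,-.1685,-173.7738]
for u,v,z in [(155,157,.06),(225,158,.06),(330,158,.06),(200,140,.075)]: print(wray((u*1.4,v*1.4),z,p,r))
s=[.4460,.0317,.1127]
print(W(s,[(0,-.18,.06),(0,-.12,.06),(0,-.138,0)]))"
```

```text
[ 0.46821715 -0.14711902  0.06      ]
[ 0.4621793  -0.08205632  0.06      ]
[0.45160827 0.01560671 0.06      ]
[ 0.44263188 -0.10775598  0.075     ]
[[ 0.46624308 -0.14715809  0.06      ]
 [ 0.45949539 -0.08753873  0.06      ]
 [ 0.4615197  -0.10542454  0.        ]]
```

Converted, -3.7 cm is -0.074, -3 cm is -0.06.

Call:
{"api": "servo_tool", "payload": {"moves": [[0.002,0,-0.03,0],[0.004,0,-0.06,0],[0.004,0,-0.074,0],[0.004,0,-0.074,0],[0.004,0,-0.074,0]]}}

```text
time: 4.47
ee_pos: [0.4632, -0.1057, 0.0703]
tcp_rot: [-180.0, 0.0, -173.7]
wrist_force: [0.1, 0.1, 0.2]
opening: 0.0596
grasp_force: 0.0
```

Call:
{"api": "servo_tool", "payload": {"moves": [[0,0,0,0],[0,0,0,0],[0,0,0,0],[0,0,0,0],[0,0,0,0],[0,0,0,0],[0,0,0,0],[0,0,0,0]], "claw": 1, "force": 50}}

```text
time: 5.13
ee_pos: [0.463, -0.1054, 0.0693]
tcp_rot: [180.0, -0.0, -173.6]
wrist_force: [-0.1, 0.4, -0.9]
opening: -0.0002
grasp_force: 0.0
```

Converted, 9 cm is 0.18, 8 cm is 0.16.

Call:
{"api": "servo_tool", "payload": {"moves": [[0,0,0.01,0],[0,0,0.04,0],[0,0,0.08,0],[0,0,0.12,0],[0,0,0.16,0],[0,0,0.18,0],[0,0,0.18,0]]}}

```text
time: 5.72
ee_pos: [0.464, -0.1056, 0.1617]
tcp_rot: [-179.9, 0.2, -173.6]
wrist_force: [0.7, -0.2, 0.2]
opening: 0.0001
grasp_force: 0.0
```

```bash
python3 look.py a3 wrist scene
```

```text
5.7167 [ 0.46401194 -0.10563326  0.16168753] [-179.93266682    0.19532027 -173.62624394] [ 0.72210203 -0.19932314  0.17278317] 7.753146897479438e-05 [-1.28253685e+01 -5.89466382e+00 -4.01407394e+00  9.16739904e+01
  6.43145495e-04 -1.91990086e+01]
```

View pics/a3.png

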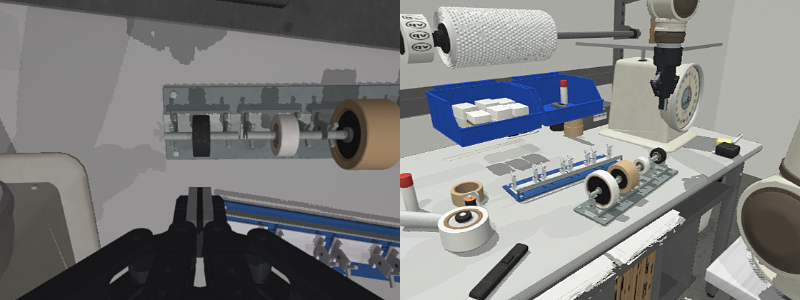

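```bash
python3 -c "
from h import *
o=get_obs();p,r=o['ee_pos'],o['tcp_rot']
print('tip scene',proj('scene',[p,[.4632,-.1057,.069],[.4615,-.1054,.06]]), 'seen tip ~(368,150), black ~(361,217)')
for z in (.05,.06,.07): print(wray((170*1.4,133*1.4),z,p,r),wray((225*1.4,134*1.4),z,p,r),wray((325*1.4,135*1.4),z,p,r))
c=get_calibration('wrist');T=np.linalg.inv(c['tool_from_camera'])[:3,3];print(T,T[0]/T[2]*c['fx']+c['cx'],T[1]/T[2]*c['fy']+c['cy'])
im=camera('wrist')[:,:,::-1];cv2.imwrite('pics/w.png',im)
s=camera('scene')[:,:,::-1][20:260,260:440]
cv2.imwrite('pics/s.png',np.hstack([cv2.resize(s,(450,600)),cv2.resize(im[100:420,180:380],(350,560))[:600] if 0 else cv2.resize(im[100:420,180:380],(350,600))]))
"
```

```text
tip scene [[365.75060089 173.02186978]
 [362.11800457 212.75677363]
 [362.32213539 216.84676047]] seen tip ~(368,150), black ~(361,217)
[ 0.46629203 -0.13931058  0.05      ] [ 0.46042002 -0.07558174  0.05      ] [0.44872593 0.04053956 0.05      ]
[ 0.46336688 -0.13845786  0.06      ] [ 0.45769712 -0.07692401  0.06      ] [0.44640581 0.03519776 0.06      ]
[ 0.46044173 -0.13760514  0.07      ] [ 0.45497421 -0.07826628  0.07      ] [0.44408568 0.02985596 0.07      ]
[-0.00021165  0.01898864  0.19835511] 279.0216687092887 241.06396600922164
```

View pics/s.png

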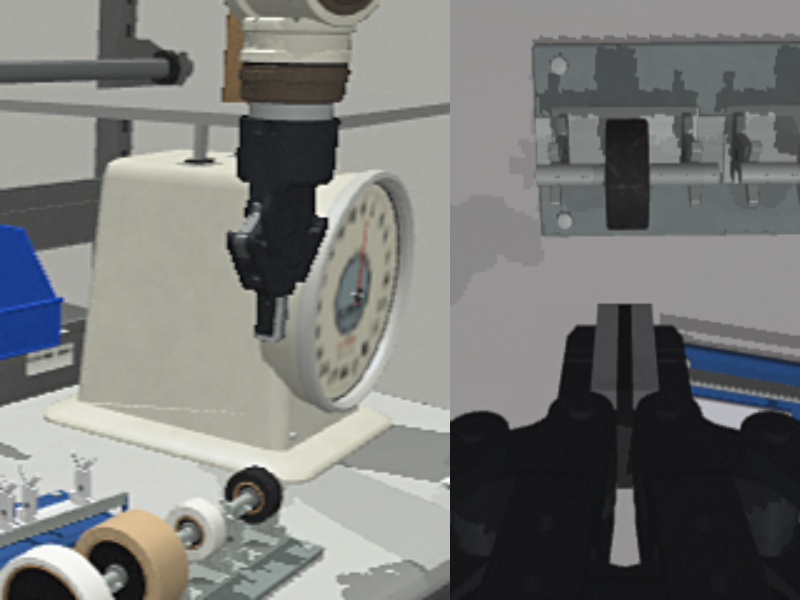

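The grip missed: the shut fingers closed on nothing and the roll didn't move. Two views put the fingertips about 42 mm behind the reported TCP. In the scene view the tip is at (367,155) against a predicted (366,173). In the wrist view it is at row 262 against 241. That agrees with the miss, since the tips were near z = 112 mm, above the roll's top at 84 mm. I'll reopen, go part way down and check.

Converted, -11 cm is -0.22, -10.5 cm is -0.21.

Call:
{"api": "servo_tool", "payload": {"moves": [[0,0,-0.04,0],[0,0,-0.1,0],[0,0,-0.16,0],[0,0,-0.21,0],[0,0,-0.22,0],[0,0,-0.22,0],[0,0,-0.22,0]], "claw": 0.3}}

```text
time: 6.5
ee_pos: [0.463, -0.1054, 0.0499]
tcp_rot: [180.0, -0.0, -173.6]
wrist_force: [0.3, -0.7, -0.6]
opening: 0.0601
grasp_force: 0.0
```

```bash
python3 -c "
from h import *
o=get_obs();p=o['ee_pos'];print(p,o['tcp_rot'],o['wrist_force'],o['opening'])
im=camera('wrist')[:,:,::-1]
s=camera('scene')[:,:,::-1][120:260,300:405]
cv2.imwrite('pics/s2.png',np.hstack([cv2.resize(s,(450,600)),cv2.resize(im[140:340,160:400],(350,600))]))
for h in (.03,.04,.05): print(h,proj('scene',[p+[0,.03,h],p+[0,-.03,h]]).round().tolist())
"
```

```text
[ 0.46301759 -0.10542658  0.04990214] [ 1.79999018e+02 -3.52950203e-03 -1.73629054e+02] [ 0.33064758 -0.6664791  -0.5594452 ] 0.06005150753993935
0.03 [[354.0, 212.0], [371.0, 205.0]]
0.04 [[354.0, 207.0], [371.0, 200.0]]
0.05 [[355.0, 203.0], [372.0, 196.0]]
```

View pics/s2.png

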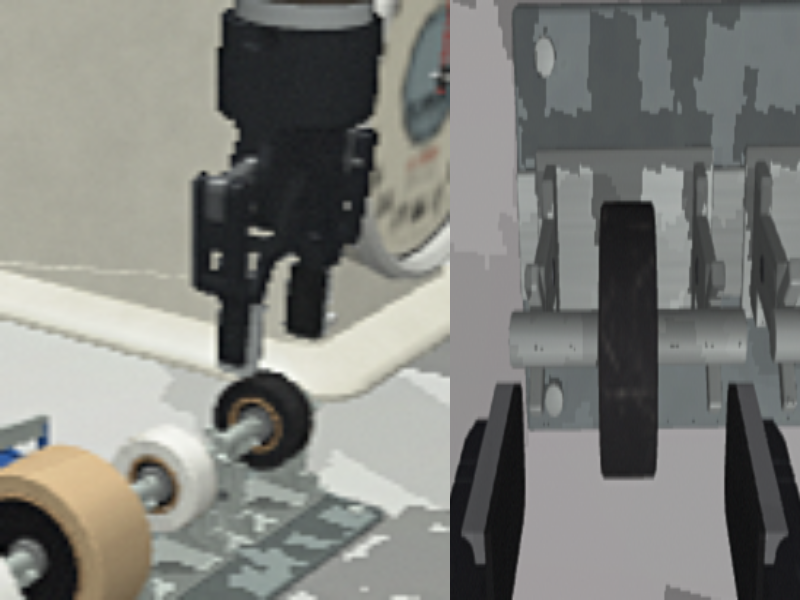

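The scene view puts the tips at about (355,205) and (371,198), which is 43 mm above the TCP reading, so the offset is confirmed. The roll is centred between the fingers in the wrist view. I'll go down another 22 mm so the tips sit at about 70 mm.

Converted, -2.2 cm is -0.044, -1.5 cm is -0.03.

Call:
{"api": "servo_tool", "payload": {"moves": [[0,0,-0.016,0],[0,0,-0.03,0],[0,0,-0.044,0],[0,0,-0.044,0]]}}

```text
time: 6.93
ee_pos: [0.4621, -0.1052, 0.0256]
tcp_rot: [180.0, -0.1, -173.6]
wrist_force: [-0.2, 0.4, 0.7]
opening: 0.0598
grasp_force: 0.0
```

Call:
{"api": "servo_tool", "payload": {"moves": [[0,0,0,0],[0,0,0,0],[0,0,0,0],[0,0,0,0],[0,0,0,0],[0,0,0,0]], "claw": 1, "force": 50}}

```text
time: 7.43
ee_pos: [0.4632, -0.1056, 0.0278]
tcp_rot: [-180.0, 0.0, -173.6]
wrist_force: [-1.3, -1.8, 4.4]
opening: 0.0179
grasp_force: 52.5
```

Converted, 3 cm is 0.06, 2.5 cm is 0.05.

Call:
{"api": "servo_tool", "payload": {"moves": [[0,0,0.01,0],[0,0,0.03,0],[0,0,0.05,0],[0,0,0.06,0],[0,0,0.06,0],[0,0,0.06,0]]}}

```text
time: 7.93
ee_pos: [0.4633, -0.1055, 0.0578]
tcp_rot: [-180.0, 0.0, -173.6]
wrist_force: [0.6, 0.0, -0.9]
opening: 0.0178
grasp_force: 52.0
```

```bash
python3 -c "
from h import *
o=get_obs();p=o['ee_pos'];print(p,o['tcp_rot'],o['wrist_force'],o['opening'])
im=camera('wrist')[:,:,::-1]
s=camera('scene')[:,:,::-1][120:260,300:405]
cv2.imwrite('pics/s3.png',np.hstack([cv2.resize(s,(450,600)),cv2.resize(im[140:340,160:400],(350,600))]))
"
```

```text
[ 0.46333258 -0.10545952  0.05777653] [-1.79985070e+02  4.95559177e-02 -1.73629592e+02] [ 0.60605867  0.03618101 -0.9486948 ] 0.01777802464420959
```

View pics/s3.png

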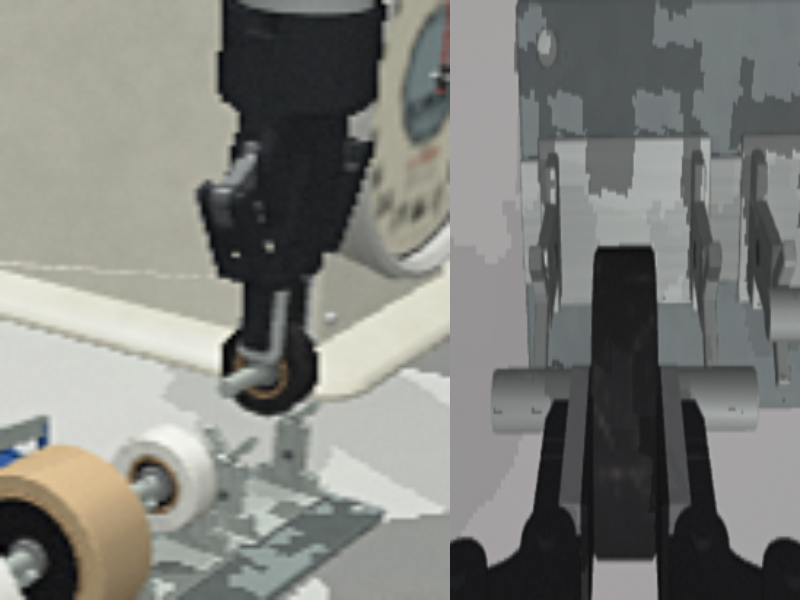

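The black roll is lifted and centred in the fingers, with the axle square. The axle sits about 32 mm above the TCP reading. Next I carry it over the left-end blue bay and look.

Converted, 35.4 cm is 0.708, 18.3 cm is 0.366, -0.184 rad is -0.0586.

Call:
{"api": "servo_tool", "payload": {"moves": [[0,0,0.04,0],[0,0,0.09,0],[0.016,0.03,0.13,0],[0.044,0.084,0.14,-0.0064],[0.076,0.148,0.14,-0.0159],[0.108,0.21,0.14,-0.0255],[0.14,0.272,0.14,-0.035],[0.172,0.334,0.14,-0.0414],[0.206,0.398,0.14,-0.0477],[0.238,0.46,0.14,-0.0541],[0.27,0.522,0.14,-0.0586],[0.302,0.584,0.14,-0.0586],[0.332,0.642,0.14,-0.0586],[0.354,0.684,0.14,-0.0586],[0.366,0.708,0.14,-0.0586],[0.366,0.708,0.1,-0.0586],[0.366,0.708,0.08,-0.0586],[0.366,0.708,0.08,-0.0586],[0.366,0.708,0.08,-0.0586]]}}

```text
time: 9.62
ee_pos: [0.6452, 0.2479, 0.0963]
tcp_rot: [-179.9, -0.1, 175.8]
wrist_force: [0.2, 0.6, -0.2]
opening: 0.0178
grasp_force: 52.0
```

```bash
python3 -c "
from h import *
print(wray((280,273),.09,[.46333,-.10546,.05778],[-179.985,.05,-173.63]))
o=get_obs();p=o['ee_pos'];print(p,o['tcp_rot'],o['wrist_force'],o['opening'])
im=camera('wrist')[:,:,::-1]; cv2.imwrite('pics/b0.png',im)
cv2.imwrite('pics/b1.png',cv2.resize(im,(784,588),interpolation=cv2.INTER_CUBIC))
"
```

```text
[ 0.46477659 -0.10463123  0.09      ]
[0.64516774 0.2478789  0.09626176] [-1.79937779e+02 -1.28153070e-01  1.75805458e+02] [ 0.20742055  0.62979118 -0.21519576] 0.017829018449720083
```

View pics/b1.png

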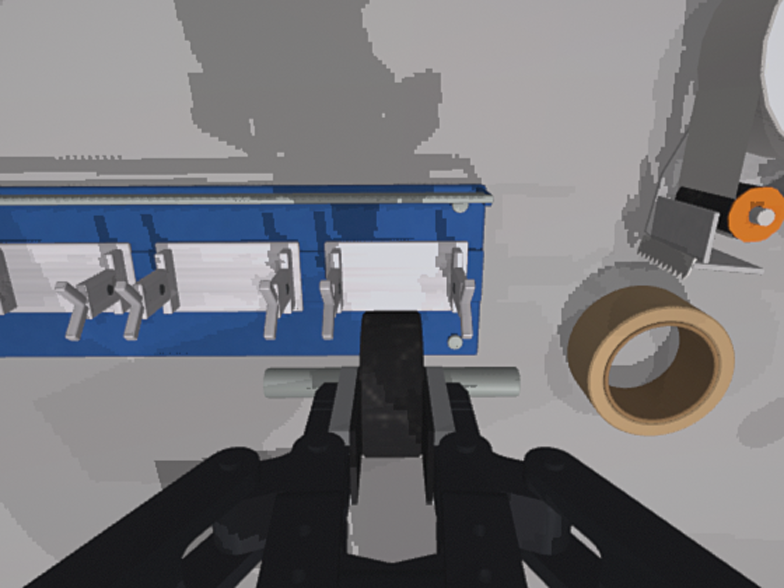

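The wrist view shows all of the left-end bay. Its fork prong tips are at about (326,285)/(328,336) and (459,285)/(466,335), and the next bay's are at (122,287)/(132,336) and (268,285)/(270,336). I'll turn these into positions.

```bash
python3 -c "
from h import *
p=[.64516774,.2478789,.09626176];r=[-179.9378,-.1282,175.8055]
f=lambda *q:np.mean([wray((u/1.4,v/1.4),.065,p,r) for u,v in q],0)
P=dict(b1L=f((466,335),(459,285)),b1R=f((328,336),(326,285)),b2L=f((270,336),(268,285)),b2R=f((132,336),(122,287)),b3L=f((73,336),(62,287)))
for k,v in P.items(): print(k,v.round(4))
for q in ((466,335),(459,285),(328,336),(326,285)): print(wray(np.array(q)/1.4,.065,p,r).round(4))
print('held axle',wray((391/1.4,381/1.4),.128,p,r), [wray((u/1.4,381/1.4),.128,p,r).round(4) for u in (264,519)])
loc=[(0,.1705,.065),(0,.1055,.065),(0,.0785,.065),(0,.0135,.065),(0,-.0135,.065)]
O=np.array(list(P.values()))
s=least_squares(lambda s:(W(s,loc)-O)[:,:2].ravel(),[.636,.11,-.07]).x
print(s,(W(s,loc)-O).round(4)[:,:2].tolist()); print(W(s,[(0,y,.06) for y in (.138,.046,-.046,-.138)]).round(4).tolist(),np.degrees(s[2]))
"
```

```text
b1L [0.6483 0.2803 0.065 ]
b1R [0.644  0.2195 0.065 ]
b2L [0.6421 0.1935 0.065 ]
b2R [0.6379 0.1297 0.065 ]
b3L [0.636 0.103 0.065]
[0.6604 0.2815 0.065 ]
[0.6361 0.279  0.065 ]
[0.6563 0.2185 0.065 ]
[0.6318 0.2204 0.065 ]
held axle [0.64663333 0.24812955 0.128     ] [array([0.6435, 0.206 , 0.128 ]), array([0.6498, 0.2906, 0.128 ])]
[ 0.6367779   0.11445707 -0.06900341] [[0.0003, 0.0043], [0.0, 0.0002], [0.0001, -0.0007], [-0.0002, -0.0018], [-0.0001, -0.002]]
[[0.6463, 0.2521, 0.06], [0.6399, 0.1603, 0.06], [0.6336, 0.0686, 0.06], [0.6273, -0.0232, 0.06]] -3.9536043582247804
```

```bash
python3 -c "
from h import *
p=[.64516774,.2478789,.09626176];r=[-179.9378,-.1282,175.8055]
for z in (.004,.008):
  print(z,[wray((u/1.4,v/1.4),z,p,r).round(4)[:2].tolist() for u,v in ((479,355),(326,310),(467,310),(157,311),(301,311),(313,310))])
  print(W([.6365,.111,-.072],[(.05,.186,z),(0,.138,z),(0,.046,z),(0,.092,z)]).round(4)[:,:2].tolist())
# scene fork tips check: project fork tips for two hypotheses
for y in (.111,.1145):
  print(y,proj('scene',W([.6365,y,-.071],[(0,.1705,.065),(0,-.1705,.065)])).round(1).tolist(),proj('top',W([.6365,y,-.071],[(0,.1705,.065),(0,-.1705,.065)])).round(1).tolist())
"
```

```text
0.004 [[0.7017, 0.2967], [0.6665, 0.209], [0.6724, 0.2903], [0.6599, 0.1114], [0.666, 0.1945], [0.6659, 0.2015]]
[[0.6998, 0.2929], [0.6464, 0.2486], [0.6398, 0.1569], [0.6431, 0.2028]]
0.008 [[0.6997, 0.2961], [0.665, 0.2097], [0.6709, 0.2898], [0.6585, 0.1135], [0.6645, 0.1954], [0.6644, 0.2023]]
[[0.6998, 0.2929], [0.6464, 0.2486], [0.6398, 0.1569], [0.6431, 0.2028]]
0.111 [[158.4, 239.4], [293.9, 199.9]] [[167.0, 155.3], [333.3, 165.4]]
0.1145 [[156.7, 239.9], [292.8, 200.2]] [[165.3, 155.3], [331.6, 165.4]]
```

Bay centre is about (0.646, 0.250). Cameras agree to 2–3 mm, within what the forks allow. I'll lower the roll in.

Converted, -6.9 cm is -0.138, -6.6 cm is -0.132.

Call:
{"api": "servo_tool", "payload": {"moves": [[0,0.002,-0.03,0],[0,0.002,-0.07,0],[0,0.002,-0.1,0],[0,0.002,-0.116,0],[0,0.002,-0.124,0],[0,0.002,-0.132,0],[0,0.002,-0.138,0],[0,0.002,-0.138,0],[0,0.002,-0.138,0]]}}

```text
time: 10.42
ee_pos: [0.6463, 0.2497, 0.0291]
tcp_rot: [180.0, 0.1, 175.8]
wrist_force: [-0.8, 1.0, -0.4]
opening: 0.0178
grasp_force: 52.0
```

Converted, 12 cm is 0.24, 10 cm is 0.2.

Call:
{"api": "servo_tool", "payload": {"moves": [[0,0,0,0],[0,0,0,0],[0,0,0,0],[0,0,0,0],[0,0,0.006,0],[0,0,0.03,0],[0,0,0.08,0],[0,0,0.14,0],[0,0,0.2,0],[0,0,0.24,0],[0,0,0.24,0]], "claw": 0.3}}

```text
time: 11.33
ee_pos: [0.6476, 0.2502, 0.1553]
tcp_rot: [179.8, 0.4, 175.8]
wrist_force: [0.2, -0.1, -0.0]
opening: 0.0596
grasp_force: 0.0
```

```bash
python3 -c "
from h import *
o=get_obs();p=o['ee_pos'];print(o['time'],p,o['tcp_rot'],o['wrist_force'],o['opening'])
im=camera('wrist')[:,:,::-1]; cv2.imwrite('pics/c0.png',im)
t=camera('top')[:,:,::-1][135:297,158:388]; sc=camera('scene')[:,:,::-1][190:280,140:280]
cv2.imwrite('pics/c1.png',np.hstack([cv2.resize(sc,(400,300)),cv2.resize(im,(400,300))]))
"
```

```text
11.3333 [0.64758752 0.2502075  0.15530485] [179.79504603   0.43235873 175.82827152] [ 0.15962805 -0.07411149 -0.01795702] 0.059629792823858954
```

View pics/c1.png

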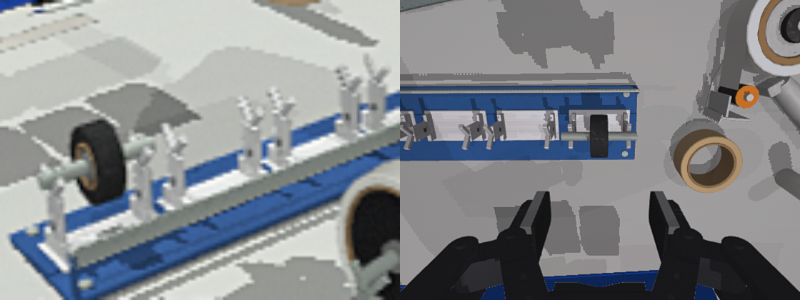

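The black roll hangs in its bay with both axle ends on the forks. Next is the small white roll.

Converted, -26.4 cm is -0.528, -19.4 cm is -0.388, 0.184 rad is 0.0586.

Call:
{"api": "servo_tool", "payload": {"moves": [[-0.016,-0.022,0,0.0064],[-0.052,-0.07,0,0.0159],[-0.092,-0.126,0,0.0255],[-0.132,-0.18,0,0.035],[-0.172,-0.234,0,0.0446],[-0.212,-0.288,0,0.0509],[-0.252,-0.342,0,0.0586],[-0.292,-0.398,0,0.0586],[-0.332,-0.452,0,0.0586],[-0.368,-0.5,-0.03,0.0586],[-0.386,-0.524,-0.07,0.0586],[-0.388,-0.528,-0.13,0.0586],[-0.388,-0.528,-0.18,0.0586],[-0.388,-0.528,-0.21,0.0586],[-0.388,-0.528,-0.23,0.0586],[-0.388,-0.528,-0.242,0.0586],[-0.388,-0.528,-0.242,0.0586],[-0.388,-0.528,-0.242,0.0586]]}}

```text
time: 12.98
ee_pos: [0.4521, -0.0143, 0.0277]
tcp_rot: [-180.0, 0.0, -173.6]
wrist_force: [-0.3, 0.7, 0.2]
opening: 0.06
grasp_force: 0.0
```

Call:
{"api": "servo_tool", "payload": {"moves": [[0,0,0,0],[0,0,0,0],[0,0,0,0],[0,0,0,0],[0,0,0,0],[0,0,0,0]], "claw": 1}}

```text
time: 13.48
ee_pos: [0.4525, -0.0145, 0.028]
tcp_rot: [-180.0, 0.1, -173.6]
wrist_force: [-0.1, -0.2, 6.5]
opening: 0.0173
grasp_force: 52.4
```

Converted, 10 cm is 0.2, 7.5 cm is 0.15.

Call:
{"api": "servo_tool", "payload": {"moves": [[0,0,0.01,0],[0,0,0.04,0],[0,0,0.09,0],[0,0,0.15,0],[0,0,0.2,0],[0,0,0.2,0],[0,0,0.2,0]]}}

```text
time: 14.07
ee_pos: [0.4527, -0.0144, 0.1284]
tcp_rot: [-180.0, 0.1, -173.6]
wrist_force: [-1.1, -0.1, -1.0]
opening: 0.0172
grasp_force: 51.6
```

```bash
cat > col.py <<'E'
# axle rows in wrist picture while held: bright metallic axle on both sides of the roll
from h import *
o=get_obs();p=o['ee_pos'];print(o['time'],p.round(4),o['tcp_rot'].round(2),o['opening'],o['grasp_force'])
E
python3 col.py
```

```text
14.0667 [ 0.4527 -0.0144  0.1284] [-1.7998e+02  1.2000e-01 -1.7363e+02] 0.01721981036850605 51.620018654848536
```

Converted, 18.8 cm is 0.376, 17.2 cm is 0.344, -0.184 rad is -0.0586.

Call:
{"api": "servo_tool", "payload": {"moves": [[0.016,0.014,0,-0.0064],[0.052,0.048,0,-0.0159],[0.1,0.092,0,-0.0255],[0.15,0.138,0,-0.035],[0.2,0.184,0,-0.0446],[0.25,0.228,0,-0.0541],[0.3,0.274,0,-0.0586],[0.34,0.312,0,-0.0586],[0.368,0.336,0,-0.0586],[0.376,0.344,-0.02,-0.0586],[0.376,0.344,-0.07,-0.0586],[0.376,0.344,-0.12,-0.0586],[0.376,0.344,-0.16,-0.0586],[0.376,0.344,-0.176,-0.0586],[0.376,0.344,-0.184,-0.0586],[0.376,0.344,-0.192,-0.0586],[0.376,0.344,-0.196,-0.0586],[0.376,0.344,-0.196,-0.0586],[0.376,0.344,-0.196,-0.0586]]}}

```text
time: 15.65
ee_pos: [0.6405, 0.1576, 0.0304]
tcp_rot: [180.0, 0.1, 175.8]
wrist_force: [-0.5, -0.4, -0.9]
opening: 0.0178
grasp_force: 51.6
```

Converted, 12 cm is 0.24, 10 cm is 0.2.

Call:
{"api": "servo_tool", "payload": {"moves": [[0,0,0,0],[0,0,0,0],[0,0,0,0],[0,0,0,0],[0,0,0.006,0],[0,0,0.03,0],[0,0,0.08,0],[0,0,0.14,0],[0,0,0.2,0],[0,0,0.24,0],[0,0,0.24,0]], "claw": 0.3}}

```text
time: 16.57
ee_pos: [0.6417, 0.1581, 0.1561]
tcp_rot: [179.9, 0.4, 175.8]
wrist_force: [0.6, -1.0, 0.9]
opening: 0.0602
grasp_force: 0.0
```

Converted, -19.8 cm is -0.396, -11.5 cm is -0.23, 0.05 rad is 0.0159.

Call:
{"api": "servo_tool", "payload": {"moves": [[-0.018,-0.008,0,0.0064],[-0.06,-0.024,0,0.0159],[-0.114,-0.046,0,0.0255],[-0.17,-0.07,0,0.035],[-0.226,-0.092,0,0.0446],[-0.282,-0.116,0,0.0541],[-0.336,-0.138,0,0.0586],[-0.376,-0.154,0,0.0586],[-0.394,-0.162,0,0.0586],[-0.396,-0.162,-0.04,0.0586],[-0.396,-0.162,-0.1,0.0586],[-0.396,-0.162,-0.16,0.0586],[-0.396,-0.162,-0.2,0.0586],[-0.396,-0.162,-0.22,0.0586],[-0.396,-0.162,-0.23,0.0586],[-0.396,-0.162,-0.23,0.0586],[-0.396,-0.162,-0.23,0.0586]], "claw": 0.05}}

```text
time: 17.98
ee_pos: [0.4428, 0.0768, 0.0354]
tcp_rot: [180.0, 0.1, -173.6]
wrist_force: [0.3, -0.2, 1.4]
opening: 0.081
grasp_force: 0.0
```

Call:
{"api": "servo_tool", "payload": {"moves": [[0,0,0,0],[0,0,0,0],[0,0,0,0],[0,0,0,0],[0,0,0,0],[0,0,0,0]], "claw": 1, "force": 60}}

```text
time: 18.48
ee_pos: [0.4426, 0.0765, 0.0352]
tcp_rot: [-180.0, 0.1, -173.6]
wrist_force: [-0.8, -1.6, 6.4]
opening: 0.0385
grasp_force: 60.0
```

Converted, 10 cm is 0.2, 7.5 cm is 0.15.

Call:
{"api": "servo_tool", "payload": {"moves": [[0,0,0.01,0],[0,0,0.04,0],[0,0,0.09,0],[0,0,0.15,0],[0,0,0.2,0],[0,0,0.2,0],[0,0,0.2,0]]}}

```text
time: 19.07
ee_pos: [0.4427, 0.0768, 0.1354]
tcp_rot: [180.0, 0.1, -173.6]
wrist_force: [0.1, 0.1, -2.7]
opening: 0.0388
grasp_force: 60.6
```

Converted, 19.1 cm is 0.382, -9.8 cm is -0.196, -0.184 rad is -0.0586.

Call:
{"api": "servo_tool", "payload": {"moves": [[0.016,0,0,-0.0064],[0.052,-0.002,0,-0.0159],[0.1,-0.006,0,-0.0255],[0.152,-0.008,0,-0.035],[0.204,-0.012,0,-0.0446],[0.256,-0.014,0,-0.0541],[0.304,-0.018,0,-0.0586],[0.346,-0.02,0,-0.0586],[0.374,-0.022,0,-0.0586],[0.382,-0.022,-0.02,-0.0586],[0.382,-0.022,-0.07,-0.0586],[0.382,-0.022,-0.12,-0.0586],[0.382,-0.022,-0.16,-0.0586],[0.382,-0.022,-0.176,-0.0586],[0.382,-0.022,-0.184,-0.0586],[0.382,-0.022,-0.192,-0.0586],[0.382,-0.022,-0.196,-0.0586],[0.382,-0.022,-0.196,-0.0586],[0.382,-0.022,-0.196,-0.0586]]}}

```text
time: 20.65
ee_pos: [0.6335, 0.0657, 0.0373]
tcp_rot: [180.0, 0.1, 175.8]
wrist_force: [-0.0, -0.2, -2.7]
opening: 0.0388
grasp_force: 60.6
```

Call:
{"api": "servo_tool", "payload": {"moves": [[0,0,0,0],[0,0,0,0],[0,0,0,0],[0,0,0,0],[0,0,0,0],[0,0,0.006,0],[0,0,0.03,0],[0,0,0.08,0],[0,0,0.14,0],[0,0,0.2,0],[0,0,0.23,0],[0,0,0.23,0]], "claw": 0.05}}

```text
time: 21.65
ee_pos: [0.6346, 0.0658, 0.1571]
tcp_rot: [179.9, 0.4, 175.8]
wrist_force: [0.8, 0.0, 0.7]
opening: 0.0809
grasp_force: 0.0
```

Converted, -20.1 cm is -0.402, -11.5 cm is -0.23, 0.184 rad is 0.0586.

Call:
{"api": "servo_tool", "payload": {"moves": [[-0.016,0.008,0,0.0064],[-0.056,0.028,0,0.0159],[-0.11,0.056,0,0.0255],[-0.166,0.086,0,0.035],[-0.222,0.114,0,0.0446],[-0.278,0.142,0,0.0541],[-0.334,0.172,0,0.0586],[-0.38,0.194,0,0.0586],[-0.4,0.204,0,0.0586],[-0.402,0.206,-0.04,0.0586],[-0.402,0.206,-0.1,0.0586],[-0.402,0.206,-0.16,0.0586],[-0.402,0.206,-0.2,0.0586],[-0.402,0.206,-0.22,0.0586],[-0.402,0.206,-0.23,0.0586],[-0.402,0.206,-0.23,0.0586],[-0.402,0.206,-0.23,0.0586]], "claw": 0.15}}

```text
time: 23.07
ee_pos: [0.4324, 0.1687, 0.0372]
tcp_rot: [180.0, 0.1, -173.6]
wrist_force: [0.2, -0.3, 1.1]
opening: 0.0725
grasp_force: 0.0
```

Call:
{"api": "servo_tool", "payload": {"moves": [[0,0,0,0],[0,0,0,0],[0,0,0,0],[0,0,0,0],[0,0,0,0],[0,0,0,0]], "claw": 1, "force": 60}}

```text
time: 23.57
ee_pos: [0.4324, 0.1689, 0.0369]
tcp_rot: [180.0, 0.1, -173.6]
wrist_force: [0.6, 1.5, 4.5]
opening: 0.0228
grasp_force: 58.8
```

Converted, 11 cm is 0.22, 4.5 cm is 0.09.

Call:
{"api": "servo_tool", "payload": {"moves": [[0,0,0.01,0],[0,0,0.04,0],[0,0,0.09,0],[0,0,0.15,0],[0,0,0.21,0],[0,0,0.22,0],[0,0,0.22,0]]}}

```text
time: 24.15
ee_pos: [0.4329, 0.1689, 0.1483]
tcp_rot: [180.0, 0.2, -173.6]
wrist_force: [0.7, -0.1, -0.9]
opening: 0.023
grasp_force: 59.0
```

Converted, 19.5 cm is 0.39, -19.4 cm is -0.388, -0.17 rad is -0.0541.

Call:
{"api": "servo_tool", "payload": {"moves": [[0.01,-0.016,0,-0.0064],[0.034,-0.054,0,-0.0159],[0.068,-0.106,0,-0.0255],[0.106,-0.164,0,-0.035],[0.148,-0.22,0,-0.0446],[0.196,-0.272,0,-0.0541],[0.244,-0.318,0,-0.0586],[0.292,-0.352,0,-0.0586],[0.336,-0.376,0,-0.0586],[0.376,-0.388,0,-0.0586],[0.39,-0.388,-0.03,-0.0586],[0.39,-0.388,-0.08,-0.0586],[0.39,-0.388,-0.14,-0.0586],[0.39,-0.388,-0.18,-0.0586],[0.39,-0.388,-0.2,-0.0586],[0.39,-0.388,-0.208,-0.0586],[0.39,-0.388,-0.216,-0.0586],[0.39,-0.388,-0.216,-0.0586],[0.39,-0.388,-0.216,-0.0586]]}}

```text
time: 25.73
ee_pos: [0.6272, -0.0256, 0.0389]
tcp_rot: [-180.0, 0.0, 175.8]
wrist_force: [1.4, -0.4, -1.5]
opening: 0.0224
grasp_force: 59.1
```

Converted, -20 cm is -0.4, 1.5 cm is 0.03.

Call:
{"api": "servo_tool", "payload": {"moves": [[0,0,0,0],[0,0,0,0],[0,0,0,0],[0,0,0,0],[0,0,0,0],[0,0,0.006,0],[0,0,0.03,0],[0,0,0.08,0],[0,0,0.14,0],[-0.04,0,0.2,0],[-0.12,0,0.24,0],[-0.2,0,0.28,0],[-0.28,0,0.28,0],[-0.36,0,0.28,0],[-0.4,0,0.28,0],[-0.4,0,0.28,0],[-0.4,0,0.28,0]], "claw": 0.15}}

```text
time: 27.15
ee_pos: [0.4267, -0.0254, 0.1801]
tcp_rot: [180.0, 0.2, 175.8]
wrist_force: [0.3, 1.2, -0.5]
opening: 0.0723
grasp_force: 0.0
```

```bash
python3 -c "
from h import *
o=get_obs();p=o['ee_pos'];print(o['time'],p,o['tcp_rot'],o['wrist_force'],o['opening'])
im=camera('wrist')[:,:,::-1]
t=camera('top')[:,:,::-1][130:250,150:390]; sc=camera('scene')[:,:,::-1][180:300,130:400]
cv2.imwrite('pics/d1.png',np.vstack([cv2.resize(sc,(675,300)),cv2.resize(t,(675,300))]))
"
```

```text
27.15 [ 0.42674281 -0.02543452  0.18012785] [179.9978137    0.19315107 175.82036454] [ 0.34875148  1.24989296 -0.52360765] 0.07232711018098932
```

View pics/d1.png

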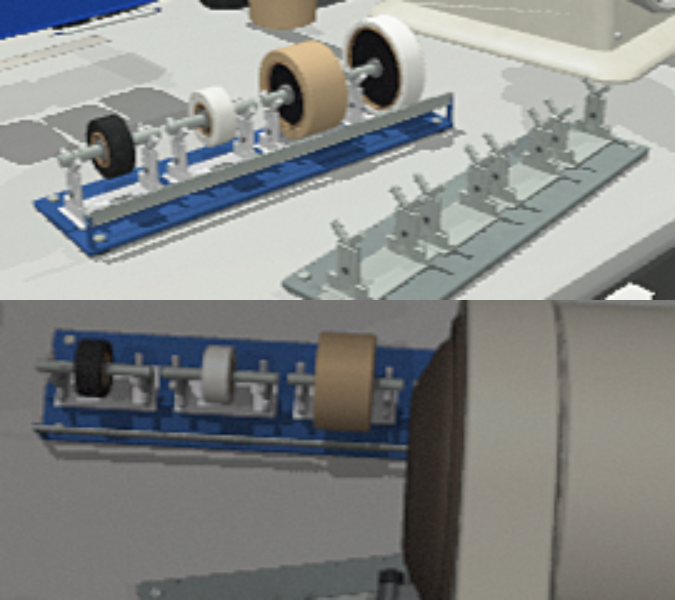

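The last picture shows all four rolls in the blue forks: black, small white, brown and large white from left to right. Their axles are level, the grey stand is empty, and the gripper is clear.

```bash
python3 -c "
from workcell import *
print(job_done())"
```

```text
the job is handed in; nothing more can be done
None
```

All four rolls now hang in the blue dispenser stand in reverse order (black, small white, brown, large white from left to right), and the job was handed in at about 27 s; the axles appear to sit a few millimetres left of centre in their bays, and the large white roll's right axle end was hidden in the final picture.

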